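# Tip the nuts into the picking corner of a tote and hold it out

### The job

I have only one hand free in the switch cabinet: pick up the grey tote of brass nuts, tip it until all five nuts have slid together into its cut-off picking corner, and finish while still holding it tilted like that, steady in the gripper and at least 6 cm clear of the trolley top, so that I can take them out. Don't spill a nut, and leave the blue tote, the bottle and the screwdriver as they are.

Things in the scene. Friction and masses are not known exactly. Their poses are not given: they have to be found in the camera images.
- tote: grey open plastic tote, white card on its front, 0.18 to 0.31 kg, loose. Inside 136 (x) x 96 (y) x 62 mm deep; walls and floor 3 mm, rim 65 mm up, with a 4 mm ledge outside. Origin: centre of its underside; z up, x to the rear end with the hand grip, -x the front. The front-left corner (-x, +y) is cut off at 45 degrees. Rear end away from the robot, yaw -0.5 to 0.7 rad.
- tote_grip (a point): middle of the hand grip at the rear of the grey tote, at x = 73, y = 0, z = 50 mm of the tote: the end wall is 10 mm thick there (along x), 70 mm wide (along y), from 25 mm up to the rim at 65 mm. Can be pinched from above, one finger inside and one outside the tote. Moves with the tote; axes as the tote's.
- tote_corner (a point): picking corner of the grey tote: middle of the foot of its cut-off wall, on the inner floor, at x = -53, y = 33, z = 3 mm of the tote. The cut takes 30 mm off each side; its low lip reaches 35 mm above the underside, the other walls 65. Moves with the tote; axes as the tote's.
- nut1: brass hexagon nut, 19 mm across flats, 10 mm high, 17 g, lying flat and loose in the grey tote. Origin: centre of its underside, z up. Nuts and tote are smooth: a nut starts to slide when the floor leans 9 to 14 degrees; rubbing along a wall as well it needs up to 25. 40 degrees towards the picking corner brings all down in a second or two.
- nut2: brass hexagon nut, 19 mm across flats, 10 mm high, 17 g, lying flat and loose in the grey tote. Origin: centre of its underside, z up.
- nut3: brass hexagon nut, 19 mm across flats, 10 mm high, 17 g, lying flat and loose in the grey tote. Origin: centre of its underside, z up.
- nut4: brass hexagon nut, 19 mm across flats, 10 mm high, 17 g, lying flat and loose in the grey tote. Origin: centre of its underside, z up.
- nut5: brass hexagon nut, 19 mm across flats, 10 mm high, 17 g, lying flat and loose in the grey tote. Origin: centre of its underside, z up.
- blue_tote: blue tote of the same shape and size as the grey one, with black screws in it, 0.55 kg, loose. To be left alone. Origin: centre of its underside, axes as for the grey one.
- bottle: green bottle with a red cap, 68 mm in diameter, 210 mm high, standing loose. To be left alone. Origin: centre of its underside.
- screwdriver: screwdriver with an orange handle 26 mm thick, 200 mm long, lying loose along its own x axis. To be left alone. Origin: middle of its length, on the trolley top.
- trolley: the tool trolley's black top, the work surface at z = 0. Origin: the centre of the top, level with it.
Not all that is in view belongs to the job. Of the things that look like the tote, the middle-sized one is meant.

How it is judged:
By the outcome, as a careful person would: the job done as asked, in the order asked, and still so for the second after the job is handed in, while the arm keeps its last pose, push and grip.
It also fails if it takes over 38 s, if anything falls off the work surface, if the arm or the gripper's body presses on something with over 40 N, if the wrist force passes 120 N, or if a joint passes its speed limit or range.

### The arm

A 6-joint arm with a two-finger parallel gripper is mounted at the origin on the work surface. World frame = base frame: x ahead of the robot, y to its left, z up, the work surface at z = 0. Lengths are in m, angles in degrees, forces in N, time in s.
With the tool pointing down it reaches from about 0.325 to 0.75 m from the base axis. Payload 7.6 kg.
Tool frame: the origin (TCP) lies between the finger pads; the fingertips stand 22 mm ahead of it and the grasp point (between the pads) lies 3 mm ahead of it; z points along the fingers, x is the direction in which the jaws open and shut, and the axes are right-handed (so a half turn about z gives the same grasp; the last joint's range is limited). The gripper opens to 85 mm and grips with 20 to 120 N. Pads are 22 mm wide; open, the fingers measure 114 mm over their backs; the gripper's body (76 mm by 85 mm) begins 54 mm behind the grasp point. The pads swing forward as they close: fully open they stand 13 mm farther back than shut.
Start: joints at [72.92, 2.991, 80.254, -0, 96.75, -4.028], TCP at [0.119, 0.511, 0.253] pointing down, gripper open.
Joint ranges: [-166.34, 166.34], [-52.06, 124.39], [6.96, 135.62], [-60.46, 240.46], [14.63, 156.25], [-167.68, 167.68]. Speed limits (degrees/s): [147.25, 147.25, 172.46, 180, 180, 180].

### API

Orientations are given as [roll, pitch, yaw] about the fixed x, y, z axes, in that order (R = Rz(yaw) Ry(pitch) Rx(roll)).
In Python, from rig import robot gives the robot as it stands.
- The arm moves only by the tool servo_tool, never from a script. Its argument "increments" is a list of rows, each an object with "delta_pos": the shift along the tool's x, y, z in cm, a list of three; "twist": the turn about the tool's z in rad; "grip": the opening, from -1 (shut) to 1 (fully open). In form: [{"delta_pos": [x, y, z], "twist": twist, "grip": grip}, ...]. A call has exactly 10 rows; each row shifts and turns the commanded pose from where the row before left it, along the tool's axes as they then stand; what a row does not reach is not made up. A row lasts 1/8 s, in which the tool goes at most 62.5 mm and 10.7 degrees, less where a joint would pass 70% of its speed; a pose out of reach is approached as far as the arm can. A call with a gripper value outside its range is refused whole. The fingers move at their own pace and stop on an object; the grip force is fixed at half the most. Time passes only in rows, so rows that do not move let the fingers close, or fill a call up. It gives the time, the measured TCP pose, the force and the opening at its end, in the units of the state.
- robot.get_state(): the state, without advancing time (a new reading comes with each control period).
- robot.read_camera(name): name is "scene" or "top" or "wrist"; returns a dict with "color" (384x512x3 uint8, red, green, blue), "fx", "fy", "cx", "cy" (pixels), "rvec" (rotation vector, rad) and "tvec" (3), from world to camera coordinates, as OpenCV has them. Camera axes: x right, y down, z forward; pixel columns grow to the right and rows downward; lengths in m; the calibration is good to about 2 mm. A picture is of the moment at which its call begins. There is no depth.
- robot.sign_off(): hands the job in, once; it reports no verdict.
The state is a dict: "clock": time; "joint_pos": joint angles; "joint_vel": joint speeds; "joint_efforts": joint torques, N m; "tcp_pos": TCP position; "tool_rot": TCP orientation; "force": force on the tool from outside, world axes, zero at the start; "moment": the same for the moment, N m; "grip_width": opening from 0.0 (shut) to 1.0 (fully open).
Only numpy, scipy, OpenCV 4.12 (cv2) and the standard library are available. Lean on these libraries where they do the work, as an engineer would, in place of code of your own. Each camera call takes 0.05 s, during which the arm holds its last target. There are 200 camera calls.

## Working session

There is one attempt and no reset: what is moved stays moved. The work goes in short steps, Python scripts to look and compute and a tool call to move; the robot and the scene stay as the last step left them, time stands still between calls to the robot, and variables do not carry over. Pictures are saved under pics/ and viewed, about 8 in all and at most 12, crops included, and the job is handed in when it is done.

Besides the shell and the picture viewer there is one more tool, called after ">>>" as name(argument=value, ...), one argument or row to a line, values as JSON. servo_tool: Moves the arm, as the interface text tells. Its arguments: {"type":"object","properties":{"increments":{"type":"array"}},"required":["increments"]}

```bash
ls; mkdir -p pics; cat > h.py <<'E'
import numpy as np, cv2
from rig import robot
def ray(c,u,v):
    R=cv2.Rodrigues(np.array(c["rvec"],float))[0]; t=np.array(c["tvec"],float).ravel()
    o=-R.T@t; d=R.T@np.array([(u-c["cx"])/c["fx"],(v-c["cy"])/c["fy"],1.]); return o,d
def onz(c,u,v,z):
    o,d=ray(c,u,v); return o+d*(z-o[2])/d[2]
def proj(c,P):
    R=cv2.Rodrigues(np.array(c["rvec"],float))[0]; p=np.atleast_2d(P)@R.T+np.array(c["tvec"]).ravel()
    return np.c_[c["fx"]*p[:,0]/p[:,2]+c["cx"],c["fy"]*p[:,1]/p[:,2]+c["cy"]]
E
python3 - <<'E'
from h import *
s=robot.get_state(); print({k:np.round(v,3).tolist() for k,v in s.items()})
for n in ("top","scene"):
    c=robot.read_camera(n); cv2.imwrite(f"pics/{n}0.png",cv2.resize(c["color"][:,:,::-1],None,fx=1.5,fy=1.5,interpolation=2))
    o,d=ray(c,c["cx"],c["cy"]); print(n,c["fx"],c["cx"],c["cy"],o,d)
    np.save(f"{n}0.npy",c,allow_pickle=True)
E
```

```text
pics
{'clock': 0.0, 'joint_pos': [72.919, 3.028, 80.313, 0.001, 96.751, -4.029], 'joint_vel': [0.067, 0.022, 0.087, 0.004, -0.021, -0.002], 'joint_efforts': [-0.0, -38.167, -36.019, 0.0, 0.006, -0.0], 'tcp_pos': [0.118, 0.511, 0.252], 'tool_rot': [-179.993, 0.092, 76.948], 'force': [0.716, -0.128, 0.802], 'moment': [0.017, 0.013, -0.01], 'grip_width': 0.999}
top 447.41467388350213 254.8988607223287 196.4131787405724 [0.31132238 0.0040643  1.27270481] [ 0.19473242 -0.01583432 -0.98072858]
scene 372.19603003451965 255.96213043576853 195.47494017871446 [1.31908349 0.0270452  0.84678252] [-0.70809124 -0.04174669 -0.70488581]
```

View pics/top0.png

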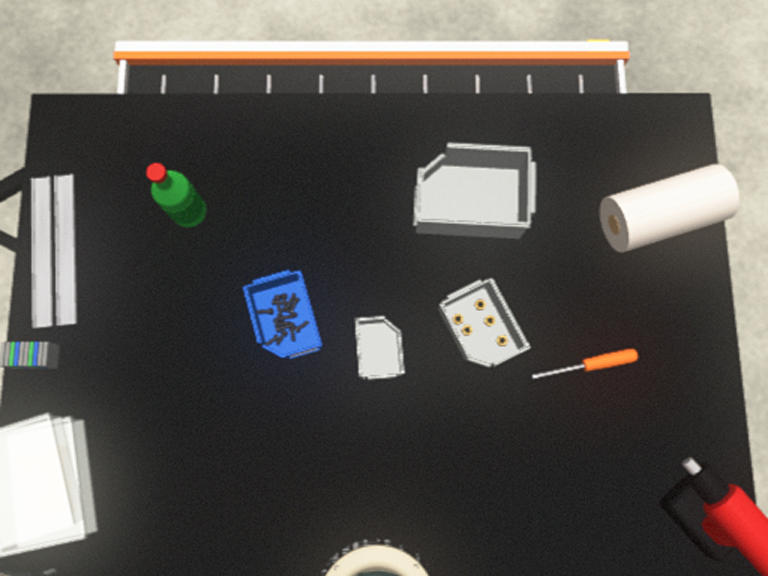

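View pics/scene0.png

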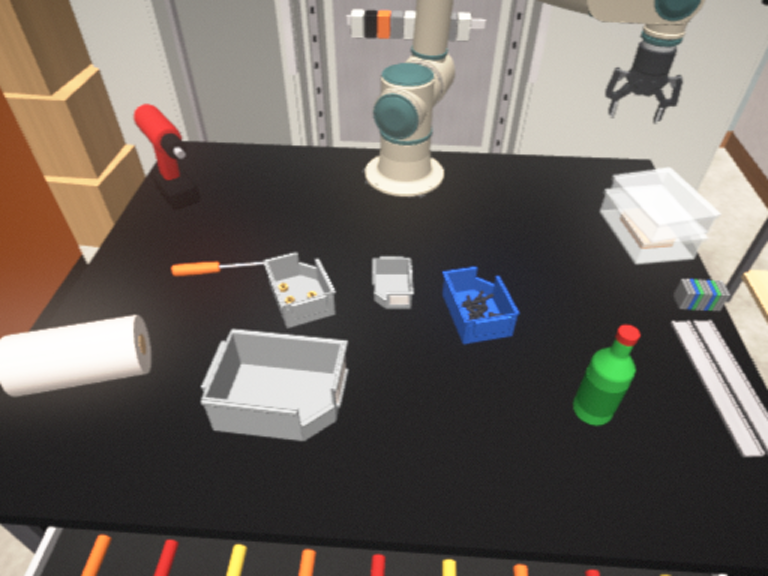

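Candidates in the top picture (768-wide pixels):
- Large grey tote at (475,190), empty.
- Small grey tote at (380,347), empty.
- Blue tote at (283,312), with screws.
- Grey middle-sized tote with five brass nuts at (485,322). I choose this one. Its rear is up-left at (466,290) and its cut corner is at the bottom left.

The bottle is at (178,200) and the screwdriver at (585,363).

```bash
python3 - <<'E'
from h import *
c=np.load("top0.npy",allow_pickle=True).item(); im=c["color"]
x0,y0,x1,y1=270,170,375,262
g=im.max(2)[y0:y1,x0:x1]; 
m=(g>55).astype(np.uint8); n,l,s,ce=cv2.connectedComponentsWithStats(m)
for i in range(1,n):
    if s[i,4]>30: print(s[i],ce[i])
i=l[322*2//3-y0,485*2//3-x0]; mm=(l==i).astype(np.uint8)
k=max(cv2.findContours(mm,0,2)[0],key=cv2.contourArea)
big=cv2.resize(im[y0:y1,x0:x1,::-1],None,fx=7,fy=7,interpolation=2)
p=cv2.approxPolyDP(k,2.2,True)[:,0]
for q in p:
    print(q+[x0,y0],np.round(onz(c,q[0]+x0,q[1]+y0,.065),4)); cv2.circle(big,tuple(int(v) for v in (q*7+3)),4,(0,0,255),-1)
for u in range(0,105,10): cv2.putText(big,str(u+x0),(u*7,10),0,.35,(0,255,255))
for u in range(0,92,10): cv2.putText(big,str(u+y0),(0,u*7+8),0,.35,(0,255,255))
cv2.imwrite("pics/crop0.png",cv2.resize(big,None,fx=.9,fy=.9))
E
```

```text
[  22   15   63   61 2414] [51.68144159 45.57373654]
[84 75 21  8 83] [94.27710843 78.6626506 ]
[319 185] [ 0.5825 -0.1934  0.065 ]
[299 195] [ 0.5545 -0.1371  0.065 ]
[292 202] [ 0.535  -0.1173  0.065 ]
[292 207] [ 0.521 -0.117  0.065]
[305 235] [ 0.4438 -0.1504  0.065 ]
[310 240] [ 0.4302 -0.1636  0.065 ]
[326 245] [ 0.4164 -0.2064  0.065 ]
[354 231] [ 0.4539 -0.2842  0.065 ]
[329 185] [ 0.5824 -0.2212  0.065 ]
```

View pics/crop0.png

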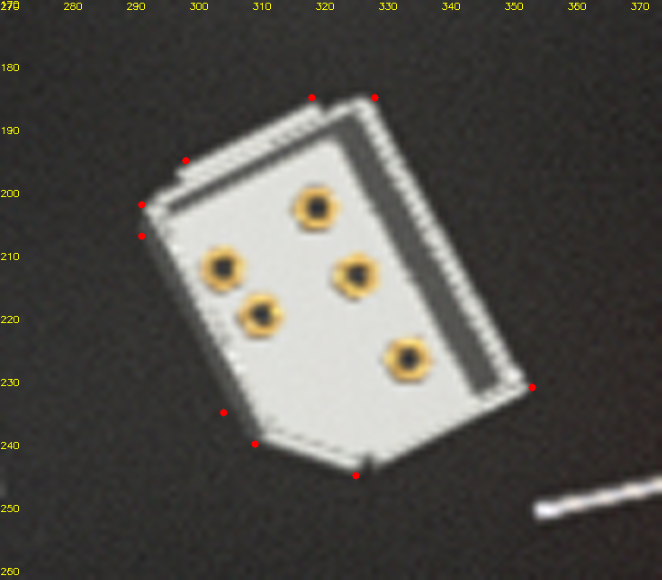

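The crop confirms the choice: five nuts, and the cut corner with its low lip at bottom left (about px 310–326, 240–245). The hand grip is at the top left, between px (298,196) and (320,186).

```bash
python3 - <<'E'
from h import *
c=np.load("top0.npy",allow_pickle=True).item()
P={k:onz(c,*v,.065)[:2] for k,v in dict(rr=(327.4,184.9),rl=(292.8,202.5),fr=(352.7,230.5),g1=(320.3,186),g2=(298.1,196.5)).items()}
for k in P: print(k,P[k].round(4))
a=P["rr"]-P["fr"]; b=P["rl"]-P["rr"]; print(np.linalg.norm(a),np.linalg.norm(b),np.linalg.norm(P["g1"]-P["g2"]))
ya=np.degrees(np.arctan2(a[1],a[0])); yb=np.degrees(np.arctan2(b[1],b[0]))-90
yaw=(ya*150+yb*110)/260; print("yaw",ya,yb,yaw)
t=np.radians(yaw); ex=np.array([np.cos(t),np.sin(t)]); ey=np.array([-ex[1],ex[0]])
# rim corners at (+-75,+-55)
est=[P["rr"]-.075*ex+.055*ey,P["rl"]-.075*ex-.055*ey,P["fr"]+.075*ex+.055*ey]
print(np.round(est,4)); o=np.mean(est,0)
for k in P: d=P[k]-o; print(k,np.round([d@ex*1e3,d@ey*1e3],1))
g=o+.073*ex; print("o",o,"grip",g,"az",np.degrees(np.arctan2(g[1],g[0])),np.hypot(*g))
s=robot.get_state(); p=np.array(s["tcp_pos"]); a=np.radians(s["tool_rot"][2])
d=np.r_[g,.15]-p; print("tool delta cm",np.round([d[0]*np.cos(a)+d[1]*np.sin(a),d[0]*np.sin(a)-d[1]*np.cos(a),-d[2]],4)*100,"twist(-yaw diff rad)",-np.radians(yaw-s["tool_rot"][2]))
E
```

```text
rr [ 0.5827 -0.2168]
rl [ 0.5336 -0.1195]
fr [ 0.4553 -0.2807]
g1 [ 0.5797 -0.1969]
g2 [ 0.5503 -0.1345]
0.14255712552765892 0.1089924598991971 0.06896644607301895
yaw 26.66658698334602 26.79536779692799 26.72107117370762
[[ 0.491  -0.2014]
 [ 0.4913 -0.2023]
 [ 0.4976 -0.1979]]
rr [ 72.6 -54.7]
rl [72.4 54.3]
fr [-70.  -54.6]
g1 [ 78.8 -35.6]
g2 [80.6 33.3]
o [ 0.49327801 -0.20053054] grip [ 0.55848206 -0.16770627] az -16.714458317285562 0.5831188586357997
tool delta cm [-56.2   58.2   10.26] twist(-yaw diff rad) 0.8766329718918477
```

>>> servo_tool(
  increments=[
    {"delta_pos": [-2,2,0],"twist": 0,"grip": 0},
    {"delta_pos": [-4,4.2,0],"twist": 0,"grip": 0},
    {"delta_pos": [-4,4.2,0],"twist": 0,"grip": 0},
    {"delta_pos": [-4,4.2,0],"twist": 0,"grip": 0},
    {"delta_pos": [-4,4.2,0],"twist": 0,"grip": 0},
    {"delta_pos": [-4,4.2,0],"twist": 0,"grip": 0},
    {"delta_pos": [-4,4.2,0],"twist": 0,"grip": 0},
    {"delta_pos": [-4,4.2,0],"twist": 0,"grip": 0},
    {"delta_pos": [-4,4.2,0],"twist": 0,"grip": 0},
    {"delta_pos": [-4,4.2,0],"twist": 0,"grip": 0},
  ],
)

```text
clock: 1.35
tcp_pos: [0.4211, 0.0495, 0.2531]
tool_rot: [180.0, -0.0, 76.9]
force: [0.6, 1.1, -0.4]
grip_width: 0.501
```

>>> servo_tool(
  increments=[
    {"delta_pos": [-3.6,3.7,0],"twist": 0,"grip": 0},
    {"delta_pos": [-3.6,3.7,0],"twist": 0,"grip": 0},
    {"delta_pos": [-3.6,3.7,0],"twist": 0,"grip": 0},
    {"delta_pos": [-3.6,3.7,0],"twist": 0,"grip": 0},
    {"delta_pos": [-3.6,3.6,0],"twist": 0,"grip": 0},
    {"delta_pos": [0,0,2],"twist": 0.175,"grip": 0},
    {"delta_pos": [0,0,2],"twist": 0.175,"grip": 0},
    {"delta_pos": [0,0,2],"twist": 0.175,"grip": 0},
    {"delta_pos": [0,0,2],"twist": 0.175,"grip": 0},
    {"delta_pos": [0,0,1],"twist": 0.175,"grip": 0},
  ],
)

```text
clock: 2.6
tcp_pos: [0.5583, -0.1652, 0.1612]
tool_rot: [-179.9, 0.1, 26.5]
force: [-0.4, -0.6, -0.3]
grip_width: 0.5
```

```bash
python3 - <<'E'
from h import *
s=robot.get_state(); print(s["tcp_pos"],s["tool_rot"],s["joint_pos"])
c=robot.read_camera("wrist"); cv2.imwrite("pics/w1.png",c["color"][:,:,::-1])
t=np.radians(26.7);ex=np.array([np.cos(t),np.sin(t)]);ey=np.array([-ex[1],ex[0]]);o=np.array([.4945,-.2])
for x,y in((71,-51),(71,51),(78,35),(78,-35),(68,0)): print(x,y,proj(c,np.r_[o+(x*ex+y*ey)/1e3,.065]).round(1))
E
```

```text
[ 0.55834549 -0.16524643  0.16121816] [-1.79870014e+02  1.16055689e-01  2.64837624e+01] [-2.01220399e+01  1.49147206e+01  7.75912586e+01  4.97521516e-03
  8.76682060e+01 -4.66058806e+01]
71 -51 [[258.8 267.4]]
71 51 [[258.1 135.9]]
78 35 [[268.2 158.9]]
78 -35 [[267.8 248.9]]
68 0 [[254.4 206. ]]
```

View pics/w1.png

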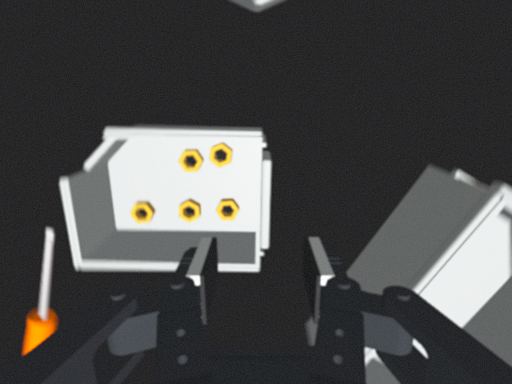

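The wrist picture shows the grip edge at px x≈270, y 152–247. The prediction was (268, 159–249), so they agree within about 3 mm. I'll descend with a small correction.

>>> servo_tool(
  increments=[
    {"delta_pos": [0.1,0.1,2.5],"twist": 0,"grip": 0},
    {"delta_pos": [0,0,2.5],"twist": 0,"grip": 0},
    {"delta_pos": [0,0,2.5],"twist": 0,"grip": 0},
    {"delta_pos": [0,0,2],"twist": 0,"grip": 0},
    {"delta_pos": [0,0,1.6],"twist": 0,"grip": 0},
    {"delta_pos": [0,0,0],"twist": 0,"grip": -1},
    {"delta_pos": [0,0,0],"twist": 0,"grip": -1},
    {"delta_pos": [0,0,0],"twist": 0,"grip": -1},
    {"delta_pos": [0,0,0],"twist": 0,"grip": -1},
    {"delta_pos": [0,0,0],"twist": 0,"grip": -1},
  ],
)

```text
clock: 3.9
tcp_pos: [0.5609, -0.1661, 0.0532]
tool_rot: [179.9, -0.1, 26.8]
force: [0.1, -0.2, 2.7]
grip_width: 0.107
```

>>> servo_tool(
  increments=[
    {"delta_pos": [0,0,-0.5],"twist": 0,"grip": -1},
    {"delta_pos": [0,0,-1],"twist": 0,"grip": -1},
    {"delta_pos": [0,0,-1.5],"twist": 0,"grip": -1},
    {"delta_pos": [0,0,-2],"twist": 0,"grip": -1},
    {"delta_pos": [0,0,-2.5],"twist": 0,"grip": -1},
    {"delta_pos": [0,0,-2.5],"twist": 0,"grip": -1},
    {"delta_pos": [0,0,-2.5],"twist": 0,"grip": -1},
    {"delta_pos": [0,0,-2.5],"twist": 0,"grip": -1},
    {"delta_pos": [0,0,-2],"twist": 0,"grip": -1},
    {"delta_pos": [0,0,-1.5],"twist": 0,"grip": -1},
  ],
)

```text
clock: 5.15
tcp_pos: [0.5605, -0.166, 0.2397]
tool_rot: [179.9, -0.1, 26.8]
force: [0.5, -0.5, -3.7]
grip_width: 0.111
```

```bash
python3 - <<'E'
from h import *
s=robot.get_state(); print({k:np.round(s[k],3).tolist() for k in ("joint_pos","tcp_pos","tool_rot","force","moment")})
# planar kinematics fit from the known poses (tool down): r = a + L1 sin j2 + L2 sin(j2+j3)
c=robot.read_camera("scene"); cv2.imwrite("pics/s2.png",cv2.resize(c["color"][60:260,120:420,::-1],None,fx=2,fy=2))
E
```

```text
{'joint_pos': [-20.118, 12.783, 71.075, 0.004, 96.012, -46.933], 'tcp_pos': [0.561, -0.166, 0.24], 'tool_rot': [179.907, -0.092, 26.815], 'force': [0.474, -0.48, -3.735], 'moment': [0.117, -0.161, -0.022]}
```

View pics/s2.png

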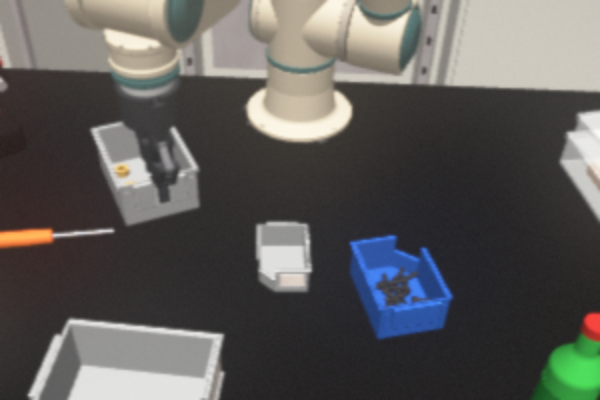

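Held level with the load on the wrist (about 3.7 N). The arm plane already points along the tote's corner diagonal (tote yaw minus arm azimuth is about 47°). The servo has no tilt axis, so I'll stretch outward towards the reach limit and see whether the tool gives way in tilt.

>>> servo_tool(
  increments=[
    {"delta_pos": [0.7,0.7,-1],"twist": 0,"grip": -1},
    {"delta_pos": [1.3,1.4,-1],"twist": 0,"grip": -1},
    {"delta_pos": [1.3,1.4,-1],"twist": 0,"grip": -1},
    {"delta_pos": [1.3,1.4,-1],"twist": 0,"grip": -1},
    {"delta_pos": [1.3,1.4,-1],"twist": 0,"grip": -1},
    {"delta_pos": [1.3,1.4,-1],"twist": 0,"grip": -1},
    {"delta_pos": [1.3,1.4,-1],"twist": 0,"grip": -1},
    {"delta_pos": [1.3,1.4,-0.5],"twist": 0,"grip": -1},
    {"delta_pos": [1.3,1.4,0],"twist": 0,"grip": -1},
    {"delta_pos": [0.7,0.7,0],"twist": 0,"grip": -1},
  ],
)

```text
clock: 6.45
tcp_pos: [0.723, -0.2255, 0.311]
tool_rot: [-179.9, 0.1, 26.8]
force: [-0.5, -0.3, -3.9]
grip_width: 0.106
```

```bash
python3 - <<'E'
from h import *
s=robot.get_state(); print({k:np.round(s[k],2).tolist() for k in ("joint_pos","tcp_pos","tool_rot","force","moment")})
E
```

```text
{'joint_pos': [-20.12, 49.11, 13.73, 0.0, 117.25, -46.92], 'tcp_pos': [0.72, -0.23, 0.31], 'tool_rot': [-179.93, 0.06, 26.8], 'force': [-0.54, -0.34, -3.87], 'moment': [0.07, -0.15, -0.05]}
```

>>> servo_tool(
  increments=[
    {"delta_pos": [0.7,0.7,0],"twist": 0,"grip": -1},
    {"delta_pos": [0.7,0.7,0],"twist": 0,"grip": -1},
    {"delta_pos": [0.7,0.7,0],"twist": 0,"grip": -1},
    {"delta_pos": [0.7,0.7,0],"twist": 0,"grip": -1},
    {"delta_pos": [0.7,0.7,0],"twist": 0,"grip": -1},
    {"delta_pos": [0.7,0.7,0],"twist": 0,"grip": -1},
    {"delta_pos": [0,0,0],"twist": 0,"grip": -1},
    {"delta_pos": [0,0,0],"twist": 0,"grip": -1},
    {"delta_pos": [0,0,0],"twist": 0,"grip": -1},
    {"delta_pos": [0,0,0],"twist": 0,"grip": -1},
  ],
)

```text
clock: 7.7
tcp_pos: [0.7458, -0.2333, 0.297]
tool_rot: [179.0, -1.1, 26.8]
force: [0.5, 0.7, -3.3]
grip_width: 0.107
```

```bash
python3 - <<'E'
from h import *
s=robot.get_state(); print({k:np.round(s[k],2).tolist() for k in ("joint_pos","tcp_pos","tool_rot","force","moment")})
E
```

```text
{'joint_pos': [-20.11, 54.46, 7.01, 0.08, 117.07, -46.88], 'tcp_pos': [0.75, -0.23, 0.3], 'tool_rot': [178.98, -1.05, 26.82], 'force': [0.49, 0.66, -3.34], 'moment': [0.15, -0.11, 0.02]}
```

The tool does give way: it is tilted 1.5° outward and holds there, with joint 3 at its stop. I'll push harder along the shoulder-to-wrist line (outward and up), which can only be followed by tilting.

>>> servo_tool(
  increments=[
    {"delta_pos": [1.45,1.55,-1.2],"twist": 0,"grip": -1},
    {"delta_pos": [2.9,3.1,-2.5],"twist": 0,"grip": -1},
    {"delta_pos": [2.9,3.1,-2.5],"twist": 0,"grip": -1},
    {"delta_pos": [2.9,3.1,-2.5],"twist": 0,"grip": -1},
    {"delta_pos": [2.9,3.1,-2.5],"twist": 0,"grip": -1},
    {"delta_pos": [2.9,3.1,-2.5],"twist": 0,"grip": -1},
    {"delta_pos": [2.9,3.1,-2.5],"twist": 0,"grip": -1},
    {"delta_pos": [0,0,0],"twist": 0,"grip": -1},
    {"delta_pos": [0,0,0],"twist": 0,"grip": -1},
    {"delta_pos": [0,0,0],"twist": 0,"grip": -1},
  ],
)

```text
clock: 8.95
tcp_pos: [0.7578, -0.2486, 0.364]
tool_rot: [171.6, -8.5, 27.4]
force: [-0.2, 0.3, -3.3]
grip_width: 0.106
```

```bash
cat > st.py <<'E'
from h import *
from scipy.spatial.transform import Rotation as Ro
s=robot.get_state(); print({k:np.round(s[k],2).tolist() for k in ("clock","joint_pos","tcp_pos","tool_rot","force","moment","grip_width")})
R=Ro.from_euler("xyz",s["tool_rot"],degrees=True).as_matrix(); j=np.radians(s["joint_pos"][0])
th=np.degrees(np.arccos(-R[2,2])); d=R[:2,2]; print("tilt",th,"dir of tilt",np.degrees(np.arctan2(d[1],d[0])))
# tote frame: x=tool x, z=-tool z ; downhill in tote frame
print("downhill on floor, tote axes (x,y):",np.round([-R[2,0],R[2,1]],3))
sh=np.array([np.cos(j),np.sin(j),0])
print("in tool: out",np.round(R.T@sh,3),"up",np.round(R[2],3))
E
python3 st.py
```

```text
{'clock': 8.95, 'joint_pos': [-21.03, 49.79, 7.05, 0.73, 111.23, -47.51], 'tcp_pos': [0.76, -0.25, 0.36], 'tool_rot': [171.56, -8.48, 27.44], 'force': [-0.17, 0.29, -3.32], 'moment': [0.16, 0.02, 0.02], 'grip_width': 0.11}
tilt 11.94888350888937 dir of tilt -17.734317772588973
downhill on floor, tote axes (x,y): [-0.148  0.145]
in tool: out [0.656 0.726 0.207] up [ 0.148  0.145 -0.978]
```

>>> servo_tool(
  increments=[
    {"delta_pos": [1.8,2.0,-0.5],"twist": 0,"grip": -1},
    {"delta_pos": [3.6,4.0,-0.8],"twist": 0,"grip": -1},
    {"delta_pos": [3.6,4.0,-0.7],"twist": 0,"grip": -1},
    {"delta_pos": [3.6,4.0,-0.6],"twist": 0,"grip": -1},
    {"delta_pos": [3.6,4.0,-0.5],"twist": 0,"grip": -1},
    {"delta_pos": [3.6,4.0,-0.3],"twist": 0,"grip": -1},
    {"delta_pos": [3.6,4.0,-0.1],"twist": 0,"grip": -1},
    {"delta_pos": [3.6,4.0,0],"twist": 0,"grip": -1},
    {"delta_pos": [0,0,0],"twist": 0,"grip": -1},
    {"delta_pos": [0,0,0],"twist": 0,"grip": -1},
  ],
)

```text
clock: 10.2
tcp_pos: [0.8196, -0.2871, 0.3639]
tool_rot: [160.9, -18.0, 29.8]
force: [-0.3, -0.8, -4.0]
grip_width: 0.111
```

```bash
python3 st.py
```

```text
{'clock': 10.2, 'joint_pos': [-22.25, 51.4, 7.01, 1.72, 95.61, -48.47], 'tcp_pos': [0.82, -0.29, 0.36], 'tool_rot': [160.91, -18.03, 29.84], 'force': [-0.32, -0.84, -4.01], 'moment': [0.23, 0.29, 0.01], 'grip_width': 0.11}
tilt 26.02920464622952 dir of tilt -18.352744746206962
downhill on floor, tote axes (x,y): [-0.31   0.311]
in tool: out [0.584 0.683 0.438] up [ 0.31   0.311 -0.899]
```

>>> servo_tool(
  increments=[
    {"delta_pos": [1.8,1.9,0.3],"twist": 0,"grip": -1},
    {"delta_pos": [3.6,3.8,0.8],"twist": 0,"grip": -1},
    {"delta_pos": [3.6,3.8,0.9],"twist": 0,"grip": -1},
    {"delta_pos": [3.6,3.8,1.0],"twist": 0,"grip": -1},
    {"delta_pos": [3.6,3.8,1.2],"twist": 0,"grip": -1},
    {"delta_pos": [3.6,3.8,1.4],"twist": 0,"grip": -1},
    {"delta_pos": [3.6,3.8,1.5],"twist": 0,"grip": -1},
    {"delta_pos": [3.6,3.8,1.6],"twist": 0,"grip": -1},
    {"delta_pos": [0,0,0],"twist": 0,"grip": -1},
    {"delta_pos": [0,0,0],"twist": 0,"grip": -1},
  ],
)

```text
clock: 11.45
tcp_pos: [0.888, -0.3135, 0.354]
tool_rot: [149.2, -26.7, 34.2]
force: [0.6, -0.0, -4.0]
grip_width: 0.108
```

```bash
python3 st.py; python3 - <<'E'
from h import *
c=robot.read_camera("wrist"); a=c["color"][:,:,::-1]; b=robot.read_camera("top")["color"][60:260,230:430,::-1]
cv2.imwrite("pics/t3.png",np.hstack([cv2.resize(a,(440,330)),cv2.resize(b,(330,330))]))
E
```

```text
{'clock': 11.45, 'joint_pos': [-22.32, 54.67, 7.02, 2.33, 78.51, -48.67], 'tcp_pos': [0.89, -0.31, 0.35], 'tool_rot': [149.23, -26.71, 34.19], 'force': [0.63, -0.02, -3.96], 'moment': [0.31, 0.43, 0.0], 'grip_width': 0.11}
tilt 39.86826087536522 dir of tilt -18.756649213167588
downhill on floor, tote axes (x,y): [-0.45   0.457]
in tool: out [0.493 0.59  0.64 ] up [ 0.45   0.457 -0.768]
```

View pics/t3.png

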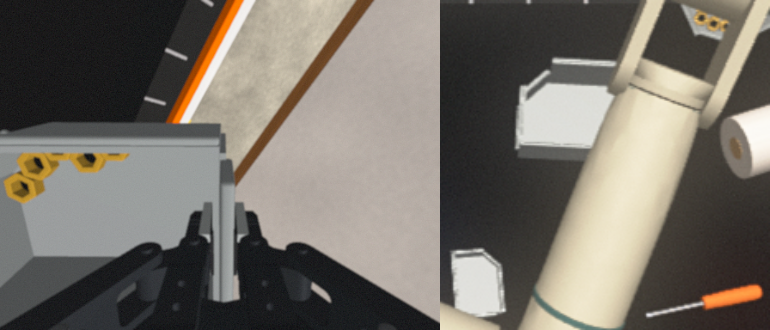

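The tilt is 39.9°, straight toward the picking corner, with the nuts sliding along the +y wall. I'll let them settle for 2.5 s.

>>> servo_tool(
  increments=[
    {"delta_pos": [0,0,0],"twist": 0,"grip": -1},
    {"delta_pos": [0,0,0],"twist": 0,"grip": -1},
    {"delta_pos": [0,0,0],"twist": 0,"grip": -1},
    {"delta_pos": [0,0,0],"twist": 0,"grip": -1},
    {"delta_pos": [0,0,0],"twist": 0,"grip": -1},
    {"delta_pos": [0,0,0],"twist": 0,"grip": -1},
    {"delta_pos": [0,0,0],"twist": 0,"grip": -1},
    {"delta_pos": [0,0,0],"twist": 0,"grip": -1},
    {"delta_pos": [0,0,0],"twist": 0,"grip": -1},
    {"delta_pos": [0,0,0],"twist": 0,"grip": -1},
  ],
)

```text
clock: 12.8
tcp_pos: [0.8881, -0.3136, 0.354]
tool_rot: [149.2, -26.7, 34.2]
force: [-0.7, -1.1, -4.1]
grip_width: 0.112
```

>>> servo_tool(
  increments=[
    {"delta_pos": [0,0,0],"twist": 0,"grip": -1},
    {"delta_pos": [0,0,0],"twist": 0,"grip": -1},
    {"delta_pos": [0,0,0],"twist": 0,"grip": -1},
    {"delta_pos": [0,0,0],"twist": 0,"grip": -1},
    {"delta_pos": [0,0,0],"twist": 0,"grip": -1},
    {"delta_pos": [0,0,0],"twist": 0,"grip": -1},
    {"delta_pos": [0,0,0],"twist": 0,"grip": -1},
    {"delta_pos": [0,0,0],"twist": 0,"grip": -1},
    {"delta_pos": [0,0,0],"twist": 0,"grip": -1},
    {"delta_pos": [0,0,0],"twist": 0,"grip": -1},
  ],
)

```text
clock: 14.05
tcp_pos: [0.8881, -0.3136, 0.354]
tool_rot: [149.2, -26.7, 34.2]
force: [-0.2, 0.9, -4.5]
grip_width: 0.106
```

```bash
python3 st.py; python3 - <<'E'
from h import *
from scipy.spatial.transform import Rotation as Ro
s=robot.get_state(); R=Ro.from_euler("xyz",s["tool_rot"],degrees=True).as_matrix(); T=R@np.diag([1,-1,-1.]) 
o=np.array(s["tcp_pos"])-T@np.array([.073,0,.053])
P=dict(corner=[-53,33,3],lip=[-60,40,35],b1=[-41,51,0],b2=[-71,21,0],b3=[-71,51,0],fr=[-71,-51,0])
c={n:robot.read_camera(n) for n in("wrist","top","scene")}
for k,v in P.items():
    w=o+T@(np.array(v)/1e3); print(k,w.round(3),{n:proj(c[n],w)[0].round().tolist() for n in c})
im={n:c[n]["color"][:,:,::-1] for n in c}
u,v=[int(q) for q in proj(c["top"],o)[0]]; a=cv2.resize(im["top"][max(v-50,0):v+50,u-50:u+50],(390,390),interpolation=2)
u,v=[int(q) for q in proj(c["scene"],o)[0]]; b=cv2.resize(im["scene"][max(v-60,0):max(v-60,0)+120,max(u-60,0):max(u-60,0)+120],(390,390),interpolation=2)
cv2.imwrite("pics/t4.png",np.hstack([a,b])); cv2.imwrite("pics/t5.png",np.hstack([cv2.resize(im[n],(400,300)) for n in("scene","wrist")]))
E
```

```text
{'clock': 14.05, 'joint_pos': [-22.32, 54.68, 7.02, 2.33, 78.47, -48.67], 'tcp_pos': [0.89, -0.31, 0.35], 'tool_rot': [149.2, -26.73, 34.2], 'force': [-0.19, 0.85, -4.54], 'moment': [0.32, 0.51, -0.01], 'grip_width': 0.11}
tilt 39.89854299041387 dir of tilt -18.760094140041545
downhill on floor, tote axes (x,y): [-0.45   0.457]
in tool: out [0.493 0.589 0.64 ] up [ 0.45   0.457 -0.767]
corner [ 0.816 -0.359  0.244] {'wrist': [36.0, 174.0], 'top': [393.0, 77.0], 'scene': [89.0, 221.0]}
lip [ 0.789 -0.35   0.262] {'wrist': [-31.0, 177.0], 'top': [393.0, 84.0], 'scene': [96.0, 206.0]}
b1 [ 0.821 -0.339  0.239] {'wrist': [54.0, 141.0], 'top': [384.0, 76.0], 'scene': [99.0, 225.0]}
b2 [ 0.808 -0.379  0.239] {'wrist': [13.0, 193.0], 'top': [401.0, 81.0], 'scene': [83.0, 219.0]}
b3 [ 0.799 -0.354  0.225] {'wrist': [-0.0, 141.0], 'top': [389.0, 87.0], 'scene': [97.0, 221.0]}
fr [ 0.829 -0.44   0.272] {'wrist': [39.0, 299.0], 'top': [429.0, 67.0], 'scene': [45.0, 214.0]}
```

View pics/t4.png

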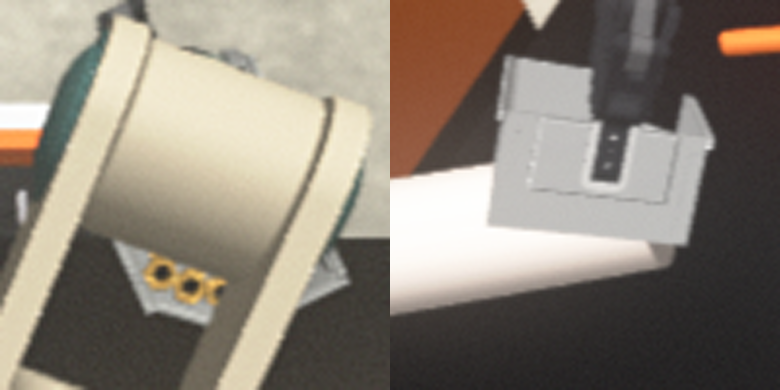

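View pics/t5.png

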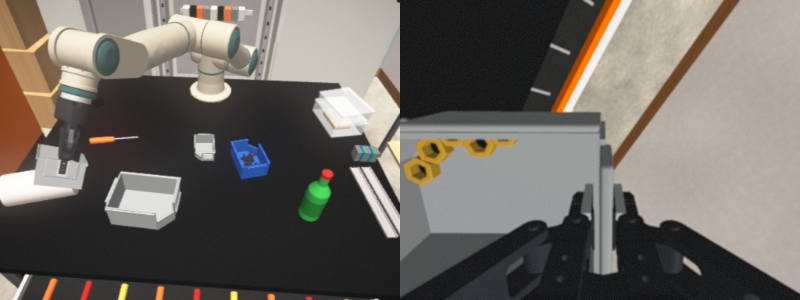

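The wrist view shows the nuts still strung along the +y wall and unchanged since the previous picture. I'll compute their positions in the tote frame to see whether they are all in the corner.

```bash
cat > nuts.py <<'E'
from h import *; import sys
from scipy.spatial.transform import Rotation as Ro
s=robot.get_state(); R=Ro.from_euler("xyz",s["tool_rot"],degrees=True).as_matrix(); T=R@np.diag([1,-1,-1.]) 
o=np.array(s["tcp_pos"])-T@np.array([.073,0,.053])
c=robot.read_camera("wrist"); im=c["color"]
h=cv2.cvtColor(im,cv2.COLOR_RGB2HSV); m=((h[...,0]>12)&(h[...,0]<32)&(h[...,1]>120)&(h[...,2]>60)).astype(np.uint8)
m[300:]=0; m[:,230:]=0
def fl(u,v,z=.013):
    p,d=ray(c,u,v); p=T.T@(p-o); d=T.T@d; return (p+d*(z-p[2])/d[2])[:2]*1e3
n,l,st,ce=cv2.connectedComponentsWithStats(m)
for i in range(1,n):
    if st[i,4]>15: print("blob",st[i],ce[i].round(),fl(*ce[i]).round())
for q in [(68,-51,65),(68,51,65),(71,55,65),(-41,51,65)]: print(q,proj(c,o+T@(np.array(q)/1e3)).round())
v0,u0=120,0
b=cv2.resize(im[120:320,0:260,::-1],None,fx=3,fy=3,interpolation=2)
# grid of floor x every 20mm along y=48,30,10
for x in range(-60,61,20):
    for y in (48,30,10,-10):
        u,v=proj(c,o+T@np.array([x/1e3,y/1e3,.013]))[0]; cv2.putText(b,f"{x},{y}",(int(u*3),int((v-120)*3)),0,.3,(0,0,255)); cv2.circle(b,(int(u*3),int((v-120)*3)),2,(0,0,255),-1)
cv2.imwrite(f"pics/{sys.argv[1]}.png",b)
E
python3 nuts.py n1
```

```text
blob [194  71  36  72 737] [215. 112.] [50. 67.]
blob [   5  178  144   58 3138] [ 56. 199.] [-38.  22.]
(68, -51, 65) [[250. 389.]]
(68, 51, 65) [[247. 168.]]
(71, 55, 65) [[256. 156.]]
(-41, 51, 65) [[-61. 168.]]
```

View pics/n1.png

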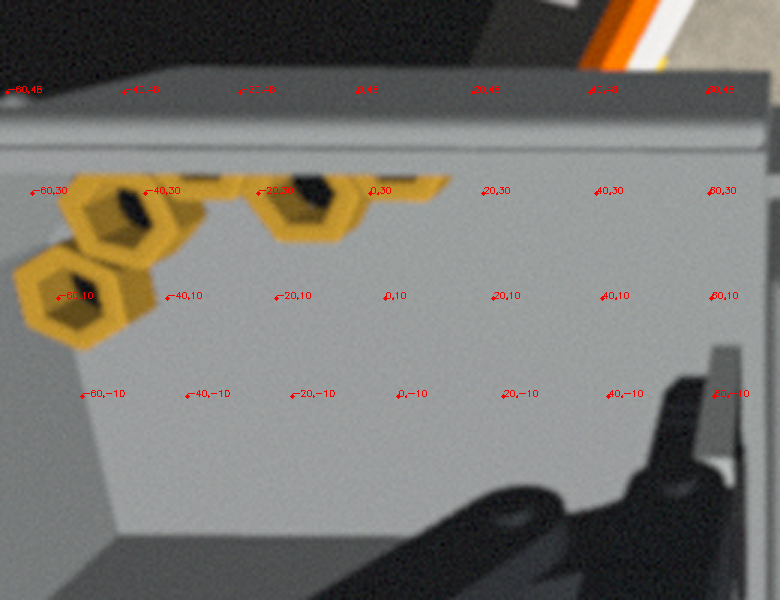

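Three nuts lie at the cut (about (-58,11), (-46,27) and (-30,38) mm). The other two are bridged along the +y wall, out to about x = +5. I'll twist about the tool axis so downhill swings toward the front wall, which breaks the bridge, then twist back.

>>> servo_tool(
  increments=[
    {"delta_pos": [0,0,0],"twist": 0.06,"grip": -1},
    {"delta_pos": [0,0,0],"twist": 0.12,"grip": -1},
    {"delta_pos": [0,0,0],"twist": 0.12,"grip": -1},
    {"delta_pos": [0,0,0],"twist": 0.12,"grip": -1},
    {"delta_pos": [0,0,0],"twist": 0.12,"grip": -1},
    {"delta_pos": [0,0,0],"twist": 0.06,"grip": -1},
    {"delta_pos": [0,0,0],"twist": 0,"grip": -1},
    {"delta_pos": [0,0,0],"twist": 0,"grip": -1},
    {"delta_pos": [0,0,0],"twist": 0,"grip": -1},
    {"delta_pos": [0,0,0],"twist": 0,"grip": -1},
  ],
)

```text
clock: 15.5
tcp_pos: [0.8881, -0.3136, 0.354]
tool_rot: [170.8, -39.0, -4.4]
force: [-0.2, 0.4, -3.5]
grip_width: 0.112
```

```bash
python3 st.py; python3 nuts.py n2
```

```text
{'clock': 15.5, 'joint_pos': [-22.32, 54.68, 7.02, 2.33, 78.47, -14.32], 'tcp_pos': [0.89, -0.31, 0.35], 'tool_rot': [170.84, -39.0, -4.4], 'force': [-0.15, 0.35, -3.54], 'moment': [0.23, 0.49, -0.0], 'grip_width': 0.11}
tilt 39.8970578682589 dir of tilt -18.763854789984663
downhill on floor, tote axes (x,y): [-0.629  0.124]
in tool: out [0.739 0.209 0.64 ] up [ 0.629  0.124 -0.767]
blob [ 187    0   34  143 1715] [204.  68.] [46. 88.]
blob [140  37   5  11  27] [142.  42.] [18. 99.]
blob [   8  179  107   68 3813] [ 48. 211.] [-43.  15.]
(68, -51, 65) [[249. 389.]]
(68, 51, 65) [[246. 167.]]
(71, 55, 65) [[255. 156.]]
(-41, 51, 65) [[-62. 167.]]
```

View pics/n2.png

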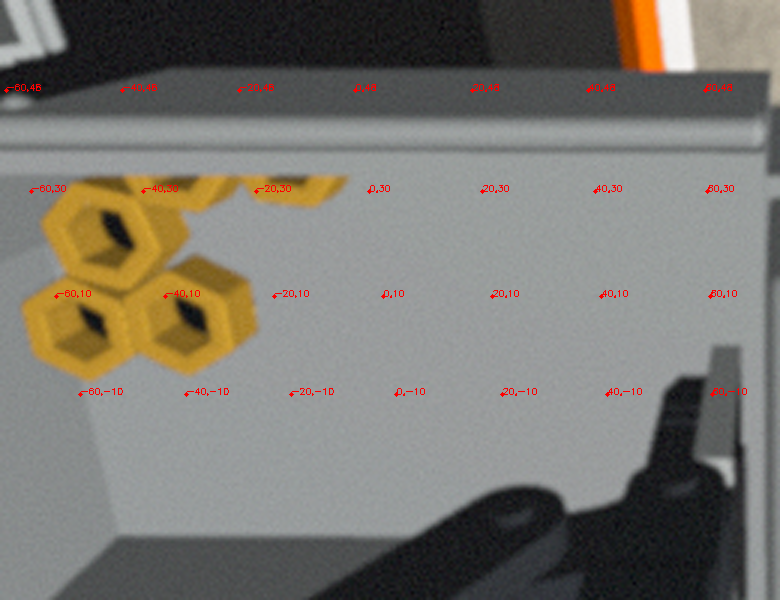

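The bridge is broken: the cluster is now about (-58,5), (-38,6), (-50,22), (-34,36) and (-14,38) mm. I'll twist back to the corner direction.

>>> servo_tool(
  increments=[
    {"delta_pos": [0,0,0],"twist": -0.06,"grip": -1},
    {"delta_pos": [0,0,0],"twist": -0.12,"grip": -1},
    {"delta_pos": [0,0,0],"twist": -0.12,"grip": -1},
    {"delta_pos": [0,0,0],"twist": -0.12,"grip": -1},
    {"delta_pos": [0,0,0],"twist": -0.12,"grip": -1},
    {"delta_pos": [0,0,0],"twist": -0.06,"grip": -1},
    {"delta_pos": [0,0,0],"twist": 0,"grip": -1},
    {"delta_pos": [0,0,0],"twist": 0,"grip": -1},
    {"delta_pos": [0,0,0],"twist": 0,"grip": -1},
    {"delta_pos": [0,0,0],"twist": 0,"grip": -1},
  ],
)

```text
clock: 16.8
tcp_pos: [0.8881, -0.3136, 0.354]
tool_rot: [149.2, -26.7, 34.2]
force: [-0.1, 0.5, -3.7]
grip_width: 0.105
```

>>> servo_tool(
  increments=[
    {"delta_pos": [0,0,0],"twist": 0,"grip": -1},
    {"delta_pos": [0,0,0],"twist": 0,"grip": -1},
    {"delta_pos": [0,0,0],"twist": 0,"grip": -1},
    {"delta_pos": [0,0,0],"twist": 0,"grip": -1},
    {"delta_pos": [0,0,0],"twist": 0,"grip": -1},
    {"delta_pos": [0,0,0],"twist": 0,"grip": -1},
    {"delta_pos": [0,0,0],"twist": 0,"grip": -1},
    {"delta_pos": [0,0,0],"twist": 0,"grip": -1},
    {"delta_pos": [0,0,0],"twist": 0,"grip": -1},
    {"delta_pos": [0,0,0],"twist": 0,"grip": -1},
  ],
)

```text
clock: 18.05
tcp_pos: [0.8881, -0.3136, 0.3539]
tool_rot: [149.2, -26.7, 34.2]
force: [-0.8, -0.1, -3.9]
grip_width: 0.108
```

```bash
python3 st.py; python3 nuts.py n3; python3 - <<'E'
from h import *
# are the others unmoved? compare top/scene masks before and now
for n in("top","scene"):
    a=np.load(f"{n}0.npy",allow_pickle=True).item()["color"]; b=robot.read_camera(n)["color"]
    for k,lo,hi in(("blue",(105,120,60),(125,255,255)),("green",(45,120,40),(75,255,255)),("orange",(8,200,150),(16,255,255))):
        r=[]
        for q in(a,b):
            m=cv2.inRange(cv2.cvtColor(q,cv2.COLOR_RGB2HSV),lo,hi); c,l,s,ce=cv2.connectedComponentsWithStats(m)
            o=np.argsort(-s[1:,4])[:2]+1; r.append([(ce[i].round(1).tolist(),int(s[i,4])) for i in o])
        print(n,k,r)
E
```

```text
{'clock': 18.05, 'joint_pos': [-22.32, 54.68, 7.02, 2.33, 78.47, -48.67], 'tcp_pos': [0.89, -0.31, 0.35], 'tool_rot': [149.21, -26.73, 34.2], 'force': [-0.82, -0.09, -3.92], 'moment': [0.35, 0.48, 0.01], 'grip_width': 0.11}
tilt 39.893653613678374 dir of tilt -18.75847154395735
downhill on floor, tote axes (x,y): [-0.45   0.457]
in tool: out [0.493 0.59  0.64 ] up [ 0.45   0.457 -0.767]
blob [194  70  36  73 760] [215. 112.] [50. 67.]
blob [   7  178  108   68 3807] [ 48. 210.] [-43.  15.]
(68, -51, 65) [[250. 389.]]
(68, 51, 65) [[247. 167.]]
(71, 55, 65) [[256. 156.]]
(-41, 51, 65) [[-61. 167.]]
top blue [[([187.7, 208.7], 1908), ([23.3, 235.6], 42)], [([187.6, 208.4], 1884), ([10.6, 235.7], 41)]]
top green [[([119.3, 132.7], 878), ([7.6, 235.5], 39)], [([119.3, 132.7], 880), ([7.6, 235.6], 39)]]
top orange [[([411.2, 242.2], 24), ([419.5, 233.1], 8)], [([410.1, 242.5], 13), ([419.5, 233.0], 4)]]
scene blue [[([319.0, 203.3], 1745), ([462.2, 195.0], 43)], [([319.0, 203.3], 1748), ([462.1, 195.3], 44)]]
scene green [[([402.7, 256.0], 1515), ([476.3, 196.7], 29)], [([402.8, 256.0], 1516), ([476.3, 196.8], 32)]]
scene orange [[([69.0, 368.0], 1), ([66.0, 374.0], 1)], [([70.0, 363.0], 1), ([64.0, 378.0], 1)]]
```

View pics/n3.png

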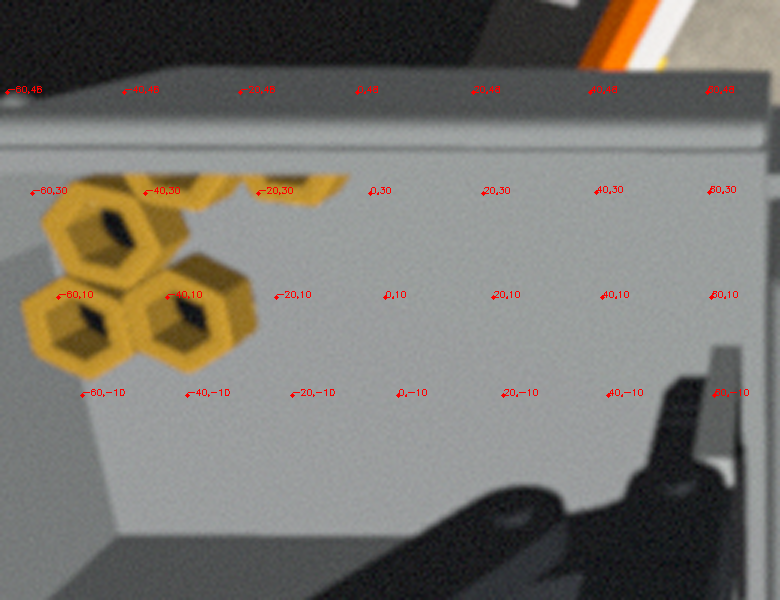

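```bash
python3 - <<'E'
from h import *
for q in (np.load("scene0.npy",allow_pickle=True).item()["color"],robot.read_camera("scene")["color"]):
    m=cv2.inRange(cv2.cvtColor(q,cv2.COLOR_RGB2HSV),(5,150,100),(18,255,255)); m[:165]=0;m[195:]=0;m[:,:100]=0;m[:,200:]=0
    M=cv2.moments(m,True); print(M["m00"],M["m10"]/M["m00"],M["m01"]/M["m00"])
print(robot.sign_off())
E
```

```text
268.0 129.72388059701493 178.53731343283582
270.0 129.78148148148148 178.52962962962962
the job is handed in; nothing more can be done
None
```

I picked up the grey tote by its rear hand grip and tipped it 39.9° straight toward the picking corner. I handed the job in with it still held like that.

The servo has no tilt axis, so I got the tilt by pushing the arm outward past its reach limit. The nuts first bridged along the left wall. A 34° twist about the tool axis and back broke the bridge.

**Last checks:**
- **Hold:** the pose did not change over the final 1.25 s, at about 18 of the 38 s allowed. The gripper opening was about 9 mm and the wrist force about 4 N.
- **Clearance:** the lowest point of the tote is computed at about 0.22 m above the trolley top.
- **Nuts:** all five are in the tote, packed together against the picking corner. By my estimate they lie about 11 to 40 mm from the middle of the cut wall's foot.
- **Other things:** the blue tote, the bottle and the screwdriver are unmoved to within 0.1 pixel in the scene camera. In the top camera the screwdriver handle seemed to shift about 1 pixel, but that colour match covered only 13 to 24 pixels.

**Less certain:** the farthest nut touches its neighbour along the left wall and has not nested in the second row. The wall rim partly hides that nut and its neighbour in the wrist picture, so those two positions are the roughest.

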